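# Put the scanned fossils away in their fitted trays

### The arm

A 7-joint arm with a two-finger parallel gripper is mounted at the origin on the work surface. World frame = base frame: x ahead of the robot, y to its left, z up, the work surface at z = 0. Lengths are in m, angles in degrees, forces in N, time in s.
With the tool pointing down it reaches from about 0.425 to 0.875 m from the base axis. Payload 9.9 kg.
Tool frame: the origin (TCP) lies at the very end of the fingers, on their centre line; the grasp point (between the pads) lies 19 mm behind it; x points along the fingers, y is the direction in which the jaws open and shut, and the axes are right-handed (so a half turn about x gives the same grasp; the last joint's range is limited). The gripper opens to 85 mm and grips with 20 to 120 N. Pads are 22 mm wide; open, the fingers measure 114 mm over their backs; the gripper's body (76 mm by 85 mm) begins 54 mm behind the grasp point. The pads swing forward as they close: fully open they stand 13 mm farther back than shut.
Start: joints at [59.484, 32.985, 1.427, 82.34, -0.859, 64.687, -3.237], TCP at [0.293, -0.608, 0.231] pointing down, gripper open.
Joint ranges: [-157.87, 157.87], [-19.46, 123.44], [-87.15, 90], [11.01, 140.99], [-62.26, 242.26], [9.8, 113.94], [-161.44, 161.44]. Speed limits (degrees/s): [127.2, 127.2, 172.46, 172.46, 180, 180, 180].

### API

Orientations are given as a 3x3 rotation matrix whose columns are the frame's x, y, z axes.
In Python, from station import r gives the robot as it stands.
- The arm moves only by the tool drive_tool, never from a script. Its argument "commands" is a list of rows, each a list of 4 numbers: the shift along the world's x, y, z in mm, then the turn about the world's z in units of 6 degrees (1.0 is 6 degrees). A call has 1 to 8 rows; each row is the pose to reach, as a shift and turn from the pose commanded when the call began; what a row does not reach only later rows make up. A row lasts 1/12 s, in which the tool goes at most 41.7 mm and 7.16 degrees, less where a joint would pass 70% of its speed; a pose out of reach is approached as far as the arm can. A call with a gripper value outside its range is refused whole. "hand" is the opening in per cent of the stroke, from 0 (shut) to 100 (fully open), set as the call begins (left out, the last holds). The fingers move at their own pace and stop on an object; the grip force is fixed at half the most. Time passes only in rows, so rows that repeat a pose let the fingers close. It gives the time, the measured TCP pose, the force and the opening at its end, in the units of the state.
- r.sense(): the state, without advancing time (a new reading comes with each control period).
- r.capture(name): name is "side" or "top"; returns the picture (480x640x3 uint8, red, green, blue); there is no depth.
- r.camera_info(name): a dict with "K" (3x3 intrinsics, pixels), "eye" and "orientation" of the camera in the world. Camera axes: x right, y down, z forward; pixel columns grow to the right and rows downward; lengths in m; the calibration is good to about 2 mm. A picture is of the moment at which its call begins. camera_info takes no time and is no camera call.
- r.sign_off(): hands the job in, once; it reports no verdict.
The state is a dict: "time": time; "joints": joint angles; "joint_velocities": joint speeds; "joint_torque": joint torques, N m; "ee_pos": TCP position; "tool_rot": TCP orientation; "contact_force": force on the tool from outside, world axes, zero at the start; "moment": the same for the moment, N m; "finger_gap": opening from 0.0 (shut) to 1.0 (fully open).
Only numpy, scipy, OpenCV 4.12 (cv2) and the standard library are available. Lean on these libraries where they do the work, as an engineer would, in place of code of your own. Each camera call takes 0.05 s, during which the arm holds its last target.

### The job

The scanned fossils go back into storage: lay each of the four (limb bone, tooth, large and small vertebra) in the foam tray whose cut-out has its shape and size, lying flat and fully down in the cut-out. Set them down rather than dropping them, leave the light trays where they stand, and do not knock the glass bowl or the jar.

Things in the scene. Friction and masses are not known exactly. Their poses are not given: they have to be found in the camera images.
- limb_mid (a point): Fossil limb-bone piece, brown-grey stone, 100 mm long, 34 mm high, about 300 g, lying flat. This point: its middle, 17 mm above its flat underside; x points along its length to the flared end (x = +50 mm), z up. The straight shaft is 34 mm wide from x = -50 to +14 mm and then widens to 56 mm at x = +40 mm. Grip it across the shaft at this point.
- tooth_mid (a point): Fossil reptile tooth lying flat, about 90 g, 80 mm long, 26 mm high: a tan block-like root, 30 mm wide, from x = -28 to +12 mm, then a dark brown crown, tapering to a low point at x = +52 mm. This point: near its centre of mass, in the root, 13 mm above the flat underside; x points to the tip, z up. Grip it across the root at this point.
- big_vertebra_mid (a point): The larger of two fossil backbone discs (vertebrae), brown-grey, round, hollowed on top: diameter 58 mm, height 34 mm, about 200 g, lying on its flat face. This point: its centre, 17 mm above its underside; z up.
- small_vertebra_mid (a point): The smaller fossil backbone disc, of the same look: diameter 38 mm, height 28 mm, about 80 g. This point: its centre, 14 mm above its underside; z up.
- tray_limb: Loose light (90 g) card tray filled with charcoal foam, 134 x 104 x 25 mm high, rim flush. Origin: centre of its underside; x along its length, z up. Cut-out 10 mm deep, pale floor 15 mm above the table, edge bevelled; at the floor it is the limb bone's outline, 7 mm larger all round: 114 mm long, 48 mm wide, flared to 70 mm towards +x. The bone's middle belongs over the origin, flared end to +x.
- tray_tooth: Loose light (90 g) card tray filled with charcoal foam, 134 x 104 x 25 mm high, rim flush. Origin: centre of its underside; x along its length, z up. Cut-out 10 mm deep, pale floor 15 mm above the table, edge bevelled; at the floor it is the tooth's outline, 7 mm larger all round: 44 mm wide from x = -35 to +14 mm, tapering to x = +59 mm. The tooth's listed point belongs over the origin, tip to +x.
- tray_big: Loose light (90 g) card tray filled with charcoal foam, 134 x 104 x 25 mm high, rim flush. Origin: centre of its underside; x along its length, z up. Cut-out 10 mm deep, pale floor 15 mm above the table, edge bevelled; at the floor it is a round hole, 72 mm across, centred on the tray: for the larger vertebra.
- tray_small: Loose light (90 g) card tray filled with charcoal foam, 134 x 104 x 25 mm high, rim flush. Origin: centre of its underside; x along its length, z up. Cut-out 10 mm deep, pale floor 15 mm above the table, edge bevelled; at the floor it is a round hole, 52 mm across, centred on the tray: for the smaller vertebra.
- glass_bowl: Bystander: clear glass bowl, 96 mm across, 50 mm high. Origin: centre of its underside.
- jar: Bystander: white jar with a black screw lid, 60 mm across, 82 mm high. Origin: centre of its underside.

How it is judged:
By the outcome, as a careful person would: the job done as asked, in the order asked, and still so for the second after the job is handed in, with the robot touching nothing.
It also fails if it takes over 104 s, if anything falls off the work surface, if the arm or the gripper's body presses on something with over 40 N, if the wrist force passes 120 N, or if a joint passes its speed limit or range.

## Working session

There is one attempt and no reset: what is moved stays moved. The work goes in short steps, Python scripts to look and compute and a tool call to move; the robot and the scene stay as the last step left them, time stands still between calls to the robot, and variables do not carry over. Pictures are saved under pics/ and viewed, and the job is handed in when it is done.

Besides the shell and the picture viewer there is one more tool, called after ">>>" as name(argument=value, ...), one argument or row to a line, values as JSON. drive_tool: Moves the arm, as the interface text tells. Its arguments: {"type":"object","properties":{"commands":{"type":"array","items":{"type":"array","items":{"type":"number"}}},"hand":{"type":"number"}},"required":["commands"]}

```bash
ls; mkdir -p pics
python3 - <<'E'
from station import r
import cv2
for n in("top","side"):
    im=r.capture(n);cv2.imwrite(f"pics/{n}0.png",im[:,:,::-1]);print(r.camera_info(n))
s=r.sense();print(s['time'],s['ee_pos'],s['tool_rot'],s['contact_force'],s['finger_gap'])
E
```

```text
pics
{'K': array([[486.0768166 ,   0.        , 320.44872298],
       [  0.        , 486.0768166 , 240.74033691],
       [  0.        ,   0.        ,   1.        ]]), 'eye': array([ 0.35685917, -0.01772861,  1.31025548]), 'orientation': array([[-0.00327533, -0.99508333,  0.09898702],
       [-0.99999067,  0.00353807,  0.0024788 ],
       [-0.00281684, -0.09897797, -0.99508564]])}
{'K': array([[454.2400297 ,   0.        , 324.80484295],
       [  0.        , 454.2400297 , 236.37734148],
       [  0.        ,   0.        ,   1.        ]]), 'eye': array([0.33278971, 0.70876847, 0.8989219 ]), 'orientation': array([[-0.97463419, -0.16158679,  0.15484799],
       [-0.2235297 ,  0.73706496, -0.63778502],
       [-0.0110754 , -0.65622021, -0.75448815]])}
0.1 [ 0.29271414 -0.60779246  0.23054885] [[-6.90566917e-04  4.33917558e-01 -9.00952316e-01]
 [ 1.26318649e-03 -9.00951434e-01 -4.33918101e-01]
 [-9.99998964e-01 -1.43772028e-03  7.40484556e-05]] [-0.07730127  0.65607975  0.53885385] 0.9975120451281161
```

View pics/top0.png

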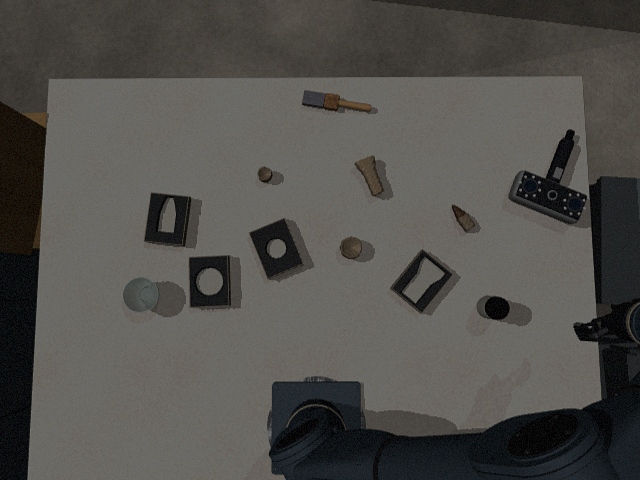

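View pics/side0.png

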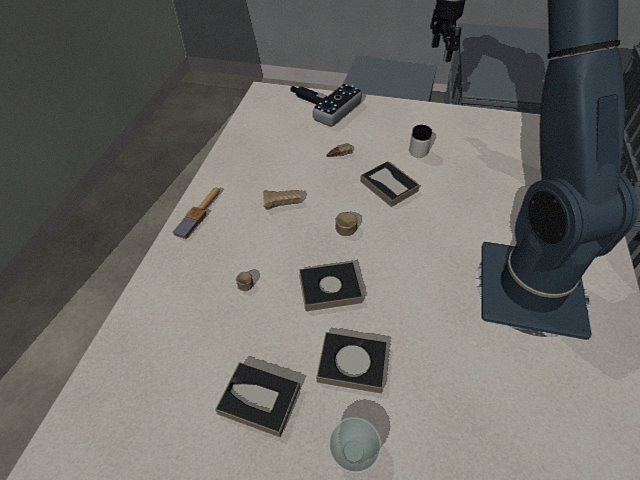

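```bash
cat > h.py <<'E'
import numpy as np,cv2
from station import r
C={n:r.camera_info(n) for n in("top","side")}
def proj(n,P):
    c=C[n];P=np.atleast_2d(P);q=(P-c['eye'])@c['orientation']
    u=q@c['K'].T
    return u[:,:2]/u[:,2:]
def unproj(n,uv,z):
    c=C[n];uv=np.atleast_2d(uv).astype(float)
    d=np.c_[uv,np.ones(len(uv))]@np.linalg.inv(c['K']).T@c['orientation'].T
    t=(z-c['eye'][2])/d[:,2]
    return c['eye']+d*t[:,None]
E
python3 - <<'E'
import cv2,numpy as np
t=cv2.imread('pics/top0.png');s=cv2.imread('pics/side0.png')
g=lambda a:np.clip(a.astype(float)*1.8,0,255).astype('uint8')
def tile(im,cs,size):
    w=size
    return np.hstack([cv2.resize(g(im[y-w:y+w,x-w:x+w]),(200,200),interpolation=cv2.INTER_CUBIC) for x,y in cs])
a=tile(t,[(265,174),(350,247),(369,177),(464,218)],25)
b=tile(t,[(168,219),(210,282),(276,248),(422,281)],36)
c=tile(s,[(245,281),(346,223),(283,199),(340,150)],28)
cv2.imwrite('pics/crops.png',np.vstack([a,b,c]))
E
```

```text
(no output)
```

View pics/crops.png

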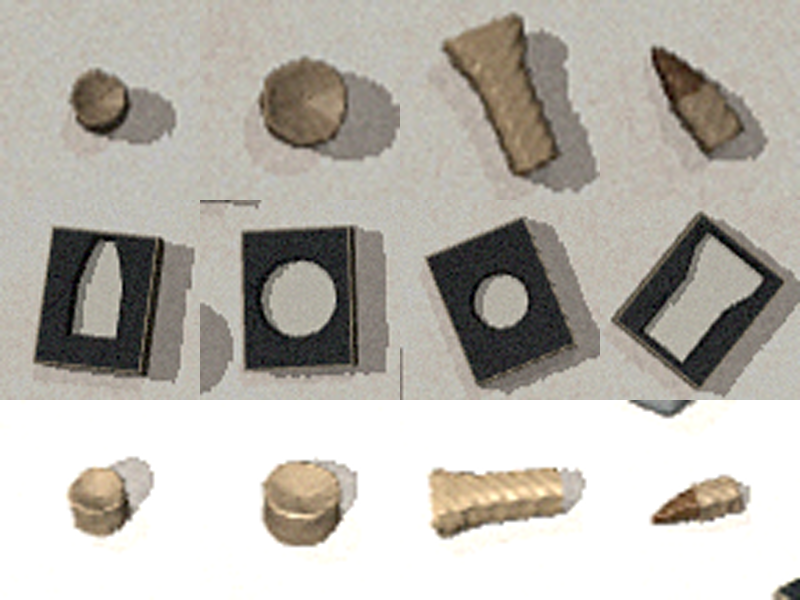

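```bash
cat > fit.py <<'E'
from h import *
from scipy.optimize import minimize
def R(a):a=np.radians(a);return np.array([[np.cos(a),-np.sin(a)],[np.sin(a),np.cos(a)]])
th=np.linspace(0,2*np.pi,48,endpoint=False)
circ=lambda d:np.c_[np.cos(th),np.sin(th)]*d/2
rect=lambda x0,x1,w:np.array([[x0,-w],[x1,-w],[x1,w],[x0,w]])
# convex parts: (outline, z0,z1); 
PARTS={'small':[(circ(.038),0,.028)],'big':[(circ(.058),0,.034)],
'limb':[(rect(-.05,.014,.017),0,.034),(np.array([[.014,-.017],[.04,-.028],[.05,-.028],[.05,.028],[.04,.028],[.014,.017]]),0,.034)],
'tooth':[(rect(-.028,.012,.015),0,.026),'crown']}
SS=8
def render(n,parts,p,zb,x0,y0,w,h):
    m=np.zeros((h*SS,w*SS),np.uint8)
    for q in parts:
        if isinstance(q,str):
            P=np.array([[.012,-.015,0],[.012,.015,0],[.012,-.015,.026],[.012,.015,.026],[.032,.012,0],[.032,-.012,0],[.032,.009,.02],[.032,-.009,.02],[.052,0,0],[.052,0,.006]])
        else:
            o,a,b=q;P=np.vstack([np.c_[o,np.full(len(o),z)] for z in (a,b)])
        W=np.c_[P[:,:2]@R(p[2]).T+p[:2],P[:,2]+zb]
        uv=(proj(n,W)-[x0,y0]+.5)*SS
        hull=cv2.convexHull(uv.astype(np.float32))
        cv2.fillConvexPoly(m,np.round(hull*16).astype(np.int32),1,shift=4)
    return cv2.resize(m.astype(np.float32),(w,h),interpolation=cv2.INTER_AREA)
def fossil_mask(im):
    hsv=cv2.cvtColor(im,cv2.COLOR_RGB2HSV);f=im.astype(int)
    return ((f[...,0]-f[...,2]>22)&(hsv[...,1]>60)).astype(np.float32)
def fit(name,ims,p0,zb=0,fixyaw=False,cams=("top","side")):
    D=[]
    for n in cams:
        c=proj(n,[[p0[0],p0[1],zb+.015]])[0].astype(int);h=44
        x0,y0=max(c[0]-h,0),max(c[1]-h,0)
        D.append((n,x0,y0,fossil_mask(ims[n])[y0:y0+2*h,x0:x0+2*h]))
    def cost(p,ds=D):
        return sum(np.sum((cv2.GaussianBlur(render(n,PARTS[name],p,zb,x,y,m.shape[1],m.shape[0])-m,(0,0),1.2))**2) for n,x,y,m in ds)
    def go(ds):
        best=None
        for dy in ([0] if fixyaw else [0,-6,6]):
            f=(lambda q:cost([q[0]/1000,q[1]/1000,p0[2]],ds)) if fixyaw else (lambda q:cost([q[0]/1000,q[1]/1000,q[2]],ds))
            q0=[p0[0]*1e3,p0[1]*1e3]+([] if fixyaw else [p0[2]+dy])
            S=np.array([q0]+[np.add(q0,np.eye(len(q0))[i]*4) for i in range(len(q0))])
            o=minimize(f,q0,method='Nelder-Mead',options=dict(initial_simplex=S,xatol=.05,fatol=.01))
            if best is None or o.fun<best.fun:best=o
        return best
    out={'both':go(D)}
    for d in D: out[d[0]]=go([d])
    for k,o in out.items(): print(name,k,np.round(o.x,1),round(o.fun,1))
    return out['both'].x
def trayfit(n,im,uv0):
    g=im.max(2);m=((g<45)).astype(np.uint8)
    # window
    u,v=map(int,uv0);h=48
    k,l,st,ce=cv2.connectedComponentsWithStats(cv2.morphologyEx(m[v-h:v+h,u-h:u+h],cv2.MORPH_OPEN,np.ones((2,2))))
    d=st[1:,4].argmax()+1
    c=cv2.findContours((l==d).astype(np.uint8),cv2.RETR_EXTERNAL,cv2.CHAIN_APPROX_NONE)[0][0].reshape(-1,2)+[u-h,v-h]
    P=unproj(n,c,.025)[:,:2]
    rc=cv2.minAreaRect((P*1000).astype(np.float32));b=cv2.boxPoints(rc)
    a=b[1]-b[0];e=b[2]-b[1];L=a if np.hypot(*a)>np.hypot(*e) else e
    return np.array(rc[0]),np.array(rc[1]),np.degrees(np.arctan2(L[1],L[0]))
E
cat > look.py <<'E'
from fit import *
ims={n:cv2.imread(f'pics/{n}0.png')[:,:,::-1].copy() for n in C}
F={'small':(265,174,0),'big':(350,247,0),'limb':None,'tooth':None}
for k,uv in (('small',(265,174)),('big',(350,247))):
    w=unproj('top',uv,.03)[0];fit(k,ims,[w[0],w[1],0],fixyaw=True)
for k,a,b in (('limb',(377,193),(362,158)),('tooth',(471,228),(455,206))):
    a,b=unproj('top',a,.02)[0],unproj('top',b,.02)[0];c=(a+b)/2;d=b-a
    fit(k,ims,[c[0],c[1],np.degrees(np.arctan2(d[1],d[0]))])
for k,t,s in (('tooth',(168,219),(258,398)),('big',(210,282),(353,361)),('small',(276,248),(332,286)),('limb',(422,281),(390,183))):
    for n,uv in(('top',t),('side',s)): print('tray',k,n,*[np.round(x,1) for x in trayfit(n,ims[n],uv)])
print(unproj('top',[(141,295),(496,308)],.04).round(3))
E
python3 look.py
```

```text
small both [672.7 137.6] 141.0
small top [669.1 131.4] 104.4
small side [672.3 138.6] 33.3
big both [470.1 -95.8] 265.9
big top [466.7 -97. ] 202.2
big side [470.5 -94.3] 59.9
limb both [ 663.3 -150.3   19.6] 195.5
limb top [ 662.9 -150.2   19.5] 108.6
limb side [ 664.5 -150.8   22.2] 85.6
tooth both [ 544.2 -401.1   32.6] 211.2
tooth top [ 543.9 -400.9   32.7] 157.4
tooth side [ 544.7 -401.4   32.6] 52.8
tray tooth top [542.4 390.4] [109.1 130.6] -6.4
tray tooth side [545.8 401.2] [ 98.6 127.3] -6.3
tray big top [376.7 275.5] [129.9 103.4] 1.3
tray big side [378.9 285. ] [127.2  98.1] 2.5
tray small top [462.5 101.5] [131.4  99.7] 22.6
tray small side [465.6 108.9] [126.2  97.7] 22.4
tray limb top [ 375.  -284.1] [ 99.5 129. ] -39.9
tray limb side [ 377.  -275.5] [ 96.  127.3] -39.9
[[ 0.343  0.452  0.04 ]
 [ 0.307 -0.468  0.04 ]]
```

```bash
cat > ov.py <<'E'
from fit import *
ims={n:cv2.imread(f'pics/{n}0.png')[:,:,::-1].copy() for n in C}
rows=[]
F=[('small',(.6727,.1376,0)),('big',(.4701,-.0958,0)),('limb',(.6633,-.1503,19.6)),('tooth',(.5442,-.4011,32.6))]
T=[('t',(.544,.396,-6.4)),('t',(.378,.280,1.8)),('t',(.464,.105,22.5)),('t',(.376,-.280,-39.9))]
for n in C:
  m=fossil_mask(ims[n])*255
  for L in (F,T):
    row=[]
    for k,p in L:
        c=proj(n,[[p[0],p[1],.015]])[0].astype(int);h=28 if L is F else 40
        x0,y0=c-h
        im=np.clip(ims[n][y0:y0+2*h,x0:x0+2*h].astype(float)*1.8,0,255).astype(np.uint8)
        s=200/(2*h)
        big=cv2.resize(im,(200,200),interpolation=cv2.INTER_NEAREST)
        if k=='t':
            o=rect(-.067,.067,.052)
            for z in(0,.025):
                W=np.c_[o@R(p[2]).T+p[:2],np.full(4,z)];uv=(proj(n,W)-[x0,y0]+.5)*s
                cv2.polylines(big,[uv.astype(np.int32)],True,(255,0,0) if z else (0,255,0),1)
        else:
            mm=cv2.resize(render(n,PARTS[k],p,0,x0,y0,2*h,2*h),(200,200),interpolation=cv2.INTER_LINEAR)
            mk=cv2.resize(m[y0:y0+2*h,x0:x0+2*h],(200,200),interpolation=cv2.INTER_NEAREST)
            for a,c in((mm>.5,(255,0,0)),(mk>127,(0,0,255))):
                ct=cv2.findContours(a.astype(np.uint8),cv2.RETR_EXTERNAL,cv2.CHAIN_APPROX_NONE)[0];cv2.drawContours(big,ct,-1,c,1)
        row.append(big)
    rows.append(np.hstack(row))
cv2.imwrite('pics/ov.png',np.vstack(rows)[:,:,::-1][:, :800][:800])
cv2.imwrite('pics/ov.png',cv2.resize(cv2.imread('pics/ov.png'),(600,600)))
E
python3 ov.py
```

```text
(no output)
```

View pics/ov.png

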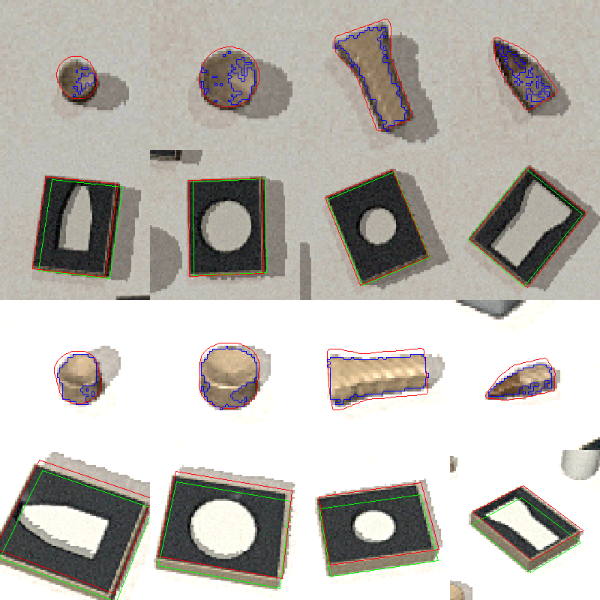

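Run:
```python
from fit import *
ims={n:cv2.imread(f'pics/{n}0.png')[:,:,::-1].copy() for n in C}
t=ims['top'];s=ims['side']
for x in range(250,285,2):print(x,t[174,x],end=' ')
print()
for x in range(440,490,2):print(x,t[218,x],end=' ')
print()
for x in range(140,210,3):print(x,t[219,x],end=' ')
print()
for y in range(355,440,3):print(y,s[y,258],end=' ')
print()
for x in range(230,265,2):print(x,s[281,x],end=' ')
```

```text
250 [105 105 101] 252 [108 108 101] 254 [109 110 105] 256 [109 108 103] 258 [55 46 37] 260 [50 43 31] 262 [48 42 32] 264 [73 60 48] 266 [85 76 62] 268 [93 83 69] 270 [90 80 63] 272 [51 49 43] 274 [77 73 69] 276 [76 73 71] 278 [74 71 66] 280 [74 70 65] 282 [84 83 79] 284 [106 106  99] 
440 [104 104  96] 442 [108 102  97] 444 [111 108 102] 446 [107 103  99] 448 [108 104  99] 450 [109 105  98] 452 [97 91 86] 454 [102  97  94] 456 [51 48 44] 458 [45 37 25] 460 [77 65 50] 462 [76 66 54] 464 [75 64 50] 466 [73 65 48] 468 [68 58 45] 470 [62 57 48] 472 [72 69 64] 474 [72 67 64] 476 [111 108 103] 478 [105 103  95] 480 [107 106 101] 482 [109 105 102] 484 [106 104 100] 486 [108 105  99] 488 [106 106 104] 
140 [105 100  97] 143 [110 105 103] 146 [103  99  92] 149 [24 26 23] 152 [16 11 16] 155 [14 19 21] 158 [0 0 0] 161 [64 63 59] 164 [98 94 88] 167 [104 103  96] 170 [99 97 89] 173 [105 100  93] 176 [3 5 3] 179 [21 21 22] 182 [19 15 22] 185 [67 62 55] 188 [39 35 30] 191 [72 66 64] 194 [66 64 59] 197 [73 68 65] 200 [110 107 101] 203 [107 106  99] 206 [109 108 104] 209 [104 104  97] 
355 [162 158 149] 358 [162 156 147] 361 [103 100  92] 364 [110 110 106] 367 [114 108 102] 370 [28 34 29] 373 [33 35 35] 376 [29 35 39] 379 [40 39 42] 382 [23 28 30] 385 [62 65 60] 388 [147 145 135] 391 [141 141 131] 394 [144 142 136] 397 [143 142 135] 400 [143 142 133] 403 [142 142 136] 406 [89 91 82] 409 [23 22 24] 412 [29 29 31] 415 [31 34 38] 418 [29 29 34] 421 [40 45 44] 424 [75 70 62] 427 [78 74 57] 430 [151 145 137] 433 [147 142 135] 436 [156 148 142] 439 [149 144 137] 
230 [163 160 152] 232 [164 161 153] 234 [166 160 153] 236 [132 123 109] 238 [81 70 55] 240 [68 58 47] 242 [73 65 49] 244 [78 68 56] 246 [87 78 62] 248 [86 73 61] 250 [81 67 53] 252 [19 14  2] 254 [117 112 106] 256 [109 106 104] 258 [171 166 157] 260 [165 158 151] 262 [162 157 151] 264 [160 154 143]
```

```bash
cat >> fit.py <<'E'
PARTS['tray']=[(rect(-.067,.067,.052),0,.025)]
def fossil_mask(im):
    b=cv2.GaussianBlur(im.astype(np.float32),(0,0),.7)
    g=b.mean(2);top=im[60:500,50:600].mean()
    # local shadow level judged by table brightness
    tb=np.median(g[150:400,200:450])
    m=((b[...,2]/(b[...,0]+1)<.86)&(g<.85*tb))|(g<.53*tb)
    m=m.astype(np.uint8)
    ct=cv2.findContours(m,cv2.RETR_EXTERNAL,cv2.CHAIN_APPROX_NONE)[0]
    o=np.zeros_like(m);cv2.drawContours(o,[c for c in ct if cv2.contourArea(c)>60],-1,1,-1)
    return o.astype(np.float32)
_old=fit
def fit(name,ims,p0,zb=0,fixyaw=False,cams=("top","side")):
    D=[]
    for n in cams:
        c=proj(n,[[p0[0],p0[1],zb+.015]])[0].astype(int);h=60
        x0,y0=max(c[0]-h,0),max(c[1]-h,0)
        m=fossil_mask(ims[n])[y0:y0+2*h,x0:x0+2*h]
        k,l,st,ce=cv2.connectedComponentsWithStats(m.astype(np.uint8),connectivity=4)
        q=np.unique(l[h-3:h+4,h-3:h+4]);q=[a for a in q if a];q=max(q,key=lambda a:st[a,4])
        D.append((n,x0,y0,(l==q).astype(np.float32)))
    def cost(p,ds):
        return sum(np.sum((cv2.GaussianBlur(render(n,PARTS[name],p,zb,x,y,m.shape[1],m.shape[0])-m,(0,0),1.2))**2) for n,x,y,m in ds)
    def go(ds):
        best=None
        for dy in ([0] if fixyaw else [0,-6,6]):
            f=lambda q:cost([q[0]/1000,q[1]/1000,p0[2] if fixyaw else q[2]],ds)
            q0=[p0[0]*1e3,p0[1]*1e3]+([] if fixyaw else [p0[2]+dy])
            S=np.array([q0]+[np.add(q0,np.eye(len(q0))[i]*4) for i in range(len(q0))])
            o=minimize(f,q0,method='Nelder-Mead',options=dict(initial_simplex=S,xatol=.05,fatol=.01))
            if best is None or o.fun<best.fun:best=o
        return best
    out={'both':go(D)}
    for d in D: out[d[0]]=go([d])
    for k,o in out.items(): print(name,k,np.round(o.x,1),round(o.fun,1))
    return out['both'].x
E
cat > look.py <<'E'
from fit import *
ims={n:cv2.imread(f'pics/{n}0.png')[:,:,::-1].copy() for n in C}
F=[('small',(.6727,.1376,0)),('big',(.4701,-.0958,0)),('limb',(.6633,-.1503,19.6)),('tooth',(.5442,-.4011,32.6))]
T=[('tray',(.544,.396,-6.4)),('tray',(.378,.280,1.8)),('tray',(.464,.105,22.5)),('tray',(.376,-.280,-39.9))]
for k,p in F+T: fit(k,ims,p,fixyaw=k in('small','big'))
E
python3 look.py
```

```text
small both [669.7 138.3] 7.6
small top [667.6 136.9] 1.0
small side [670.3 139.2] 1.2
big both [467.9 -93.9] 8.9
big top [466.4 -94.6] 1.4
big side [469.  -93.3] 2.1
limb both [ 662.3 -151.    21.3] 57.6
limb top [ 660.4 -151.7   21.5] 4.3
limb side [ 664.  -150.2   22.1] 46.4
tooth both [ 541.9 -400.8   32.6] 21.7
tooth top [ 540.5 -401.6   33.5] 4.8
tooth side [ 544.  -399.4   30. ] 12.2
tray both [547.1 399.1  -6.4] 27.6
tray top [545.1 397.5  -6.6] 2.5
tray side [547.9 399.5  -6.4] 1.9
tray both [380.2 282.5   2.4] 33.4
tray top [378.2 280.9   2.5] 3.1
tray side [381.3 283.3   2.6] 2.2
tray both [467.3 105.1  22.5] 27.1
tray top [465.4 103.8  22.6] 5.1
tray side [468.5 106.2  22.6] 1.5
tray both [ 378.5 -281.2  -40. ] 23.5
tray top [ 377.9 -282.3  -40. ] 4.5
tray side [ 379.7 -279.1  -40.4] 4.5
```

>>> drive_tool(
  commands=[
    [24,30,-5,-0.1],
    [48,60,-10,-0.2],
    [72,90,-15,-0.3],
    [96,120,-20,-0.4],
    [120,150,-25,-0.5],
    [144,180,-30,-0.6],
    [168,210,-35,-0.7],
    [192,240,-40,-0.73],
  ],
  hand=100,
)

```text
time: 0.77
ee_pos: [0.4856, -0.3664, 0.1908]
tool_rot: [[-0.0, 0.363, -0.932], [0.0, -0.932, -0.363], [-1.0, -0.0, 0.0]]
contact_force: [1.0, -0.8, -0.6]
finger_gap: 0.999
```

>>> drive_tool(
  commands=[
    [24,30,-10,0],
    [48,60,-20,0],
    [72,90,-30,0],
    [96,118,-40,0],
    [120,146,-50,0],
    [144,174,-60,0],
    [166,200,-70,0],
    [177,215,-80,0],
  ],
)

```text
time: 1.43
ee_pos: [0.6644, -0.148, 0.1102]
tool_rot: [[0.001, 0.368, -0.93], [0.002, -0.93, -0.368], [-1.0, -0.002, -0.002]]
contact_force: [0.6, 0.9, 0.0]
finger_gap: 0.996
```

```bash
cat > snap.py <<'E'
from h import *
import sys
for n in ("top","side"):
    cv2.imwrite(f"pics/{n}{sys.argv[1]}.png",r.capture(n)[:,:,::-1])
s=r.sense();print(s['time'],s['ee_pos'].round(4),s['joints'].round(0))
p=s['ee_pos'];out=[]
for n in("top","side"):
    c=proj(n,[p])[0].astype(int);h=60
    x0=min(max(c[0]-h,0),520);y0=min(max(c[1]-h,0),360)
    im=cv2.imread(f"pics/{n}{sys.argv[1]}.png")[y0:y0+120,x0:x0+120]
    out.append(cv2.resize(np.clip(im*1.8,0,255).astype(np.uint8),(400,400)))
cv2.imwrite(f"pics/z{sys.argv[1]}.png",np.hstack(out))
E
python3 snap.py 1
```

```text
1.5333 [ 0.6628 -0.1477  0.1086] [  8.  40.   1.  90.  -1.  51. -59.]
```

View pics/z1.png

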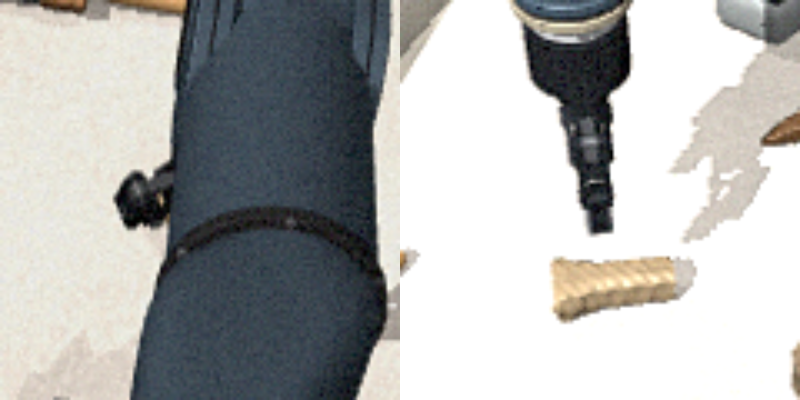

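>>> drive_tool(
  commands=[
    [0,-3,-25,0],
    [0,-3,-50,0],
    [0,-3,-70,0],
    [0,-3,-85,0],
    [0,-3,-95,0],
    [0,-3,-95,0],
  ],
)

```text
time: 2.03
ee_pos: [0.6598, -0.1573, 0.0141]
tool_rot: [[-0.004, 0.363, -0.932], [0.0, -0.932, -0.363], [-1.0, -0.001, 0.004]]
contact_force: [-0.0, 0.1, 0.5]
finger_gap: 0.998
```

>>> drive_tool(
  commands=[
    [1,5,0,0],
    [1,5,0,0],
    [1,5,0,0],
  ],
)

```text
time: 2.28
ee_pos: [0.6638, -0.1508, 0.0176]
tool_rot: [[0.002, 0.364, -0.931], [-0.0, -0.931, -0.364], [-1.0, 0.001, -0.002]]
contact_force: [-0.4, 0.1, 0.7]
finger_gap: 1.0
```

```bash
python3 snap.py 2
```

```text
2.3833 [ 0.6635 -0.1512  0.0174] [  8.  46.   1.  93.  -1.  41. -59.]
```

View pics/z2.png

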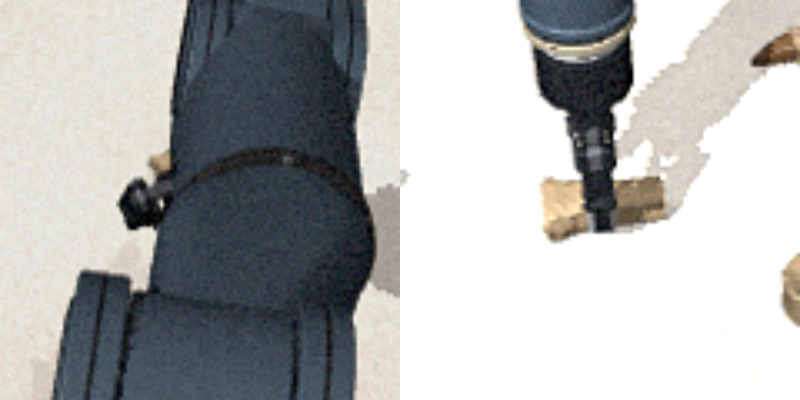

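>>> drive_tool(
  commands=[
    [-1,0,-4,0],
    [-1,0,-4,0],
  ],
)

```text
time: 2.55
ee_pos: [0.6615, -0.1512, 0.012]
tool_rot: [[-0.0, 0.364, -0.931], [-0.0, -0.931, -0.364], [-1.0, -0.0, 0.0]]
contact_force: [-0.6, -0.1, -0.8]
finger_gap: 1.002
```

>>> drive_tool(
  commands=[
    [0,0,0,0],
    [0,0,0,0],
    [0,0,0,0],
    [0,0,0,0],
    [0,0,0,0],
    [0,0,0,0],
    [0,0,0,0],
    [0,0,0,0],
  ],
  hand=0,
)

```text
time: 3.22
ee_pos: [0.6621, -0.1512, 0.0126]
tool_rot: [[0.0, 0.364, -0.931], [-0.0, -0.931, -0.364], [-1.0, 0.0, -0.0]]
contact_force: [0.1, -0.9, 4.0]
finger_gap: 0.38
```

>>> drive_tool(
  commands=[
    [0,0,8,0],
    [0,0,24,0],
    [0,0,44,0],
    [0,0,64,0],
    [0,0,84,0],
    [0,0,94,0],
    [0,0,100,0],
    [0,0,100,0],
  ],
)

```text
time: 3.88
ee_pos: [0.6622, -0.1512, 0.1132]
tool_rot: [[0.001, 0.364, -0.931], [-0.0, -0.931, -0.364], [-1.0, 0.001, -0.001]]
contact_force: [0.5, 0.3, -2.2]
finger_gap: 0.382
```

```bash
python3 snap.py 3
```

```text
3.9833 [ 0.6613 -0.151   0.1113] [  8.  40.   1.  90.  -1.  51. -59.]
```

View pics/z3.png

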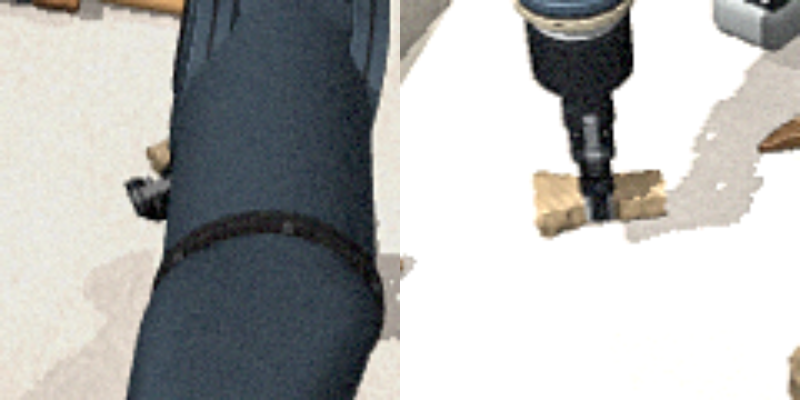

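>>> drive_tool(
  commands=[
    [-12,-5,0,-0.4],
    [-36,-16,0,-1.2],
    [-64,-29,0,-2.2],
    [-94,-43,0,-3.2],
    [-124,-57,0,-4.2],
    [-154,-71,0,-5.2],
    [-184,-85,0,-6.2],
    [-214,-98,0,-7.2],
  ],
)

```text
time: 4.65
ee_pos: [0.4457, -0.2494, 0.1113]
tool_rot: [[-0.002, -0.377, -0.926], [0.0, -0.926, 0.377], [-1.0, 0.0, 0.002]]
contact_force: [0.2, -0.8, -2.1]
finger_gap: 0.382
```

>>> drive_tool(
  commands=[
    [-24,-11,0,-1.0],
    [-44,-20,0,-1.8],
    [-58,-27,0,-2.5],
    [-66,-31,0,-2.9],
    [-69,-32,0,-3.0],
    [-69,-32,0,-3.0],
    [-69,-32,0,-3.0],
  ],
)

```text
time: 5.23
ee_pos: [0.3798, -0.2807, 0.112]
tool_rot: [[0.0, -0.639, -0.769], [0.0, -0.769, 0.639], [-1.0, -0.0, 0.0]]
contact_force: [-0.0, 1.0, -2.9]
finger_gap: 0.384
```

```bash
python3 snap.py 4; python3 -c "
from h import *
s=r.sense();R=s['tool_rot'];print(s['ee_pos'],np.degrees(np.arctan2(R[1,1],R[0,1])),s['contact_force'])"
```

```text
5.3333 [ 0.38   -0.2806  0.1121] [ 18.  26.  18. 121. -14.  34. -84.]
[ 0.37999033 -0.28062711  0.11210469] -129.70077585453436 [-0.64446874  0.23259078 -1.55456176]
```

View pics/z4.png

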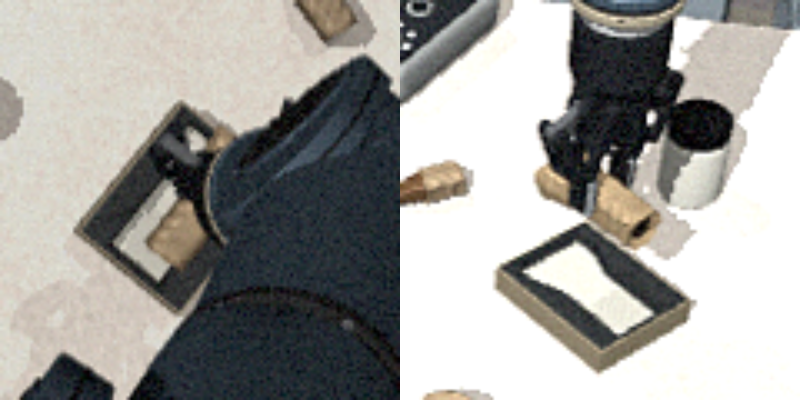

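>>> drive_tool(
  commands=[
    [-1.5,-0.5,-10,0],
    [-1.5,-0.5,-28,0],
    [-1.5,-0.5,-46,0],
    [-1.5,-0.5,-62,0],
    [-1.5,-0.5,-72,0],
    [-1.5,-0.5,-77,0],
    [-1.5,-0.5,-79,0],
    [-1.5,-0.5,-79,0],
  ],
)

```text
time: 6.0
ee_pos: [0.3778, -0.2815, 0.0331]
tool_rot: [[-0.0, -0.64, -0.768], [0.0, -0.768, 0.64], [-1.0, -0.0, 0.0]]
contact_force: [-0.1, 0.4, -1.9]
finger_gap: 0.381
```

>>> drive_tool(
  commands=[
    [0,0,-1,0],
    [0,0,-2,0],
    [0,0,-3,0],
    [0,0,-4,0],
    [0,0,-4,0],
    [0,0,-4,0],
  ],
)

```text
time: 6.5
ee_pos: [0.3774, -0.2817, 0.0294]
tool_rot: [[0.0, -0.641, -0.768], [-0.0, -0.768, 0.641], [-1.0, -0.0, -0.0]]
contact_force: [-0.8, -0.7, -1.9]
finger_gap: 0.386
```

```bash
python3 snap.py 5
```

```text
6.6 [ 0.3774 -0.2817  0.0294] [ 23.  35.  12. 125. -18.  22. -80.]
```

View pics/z5.png

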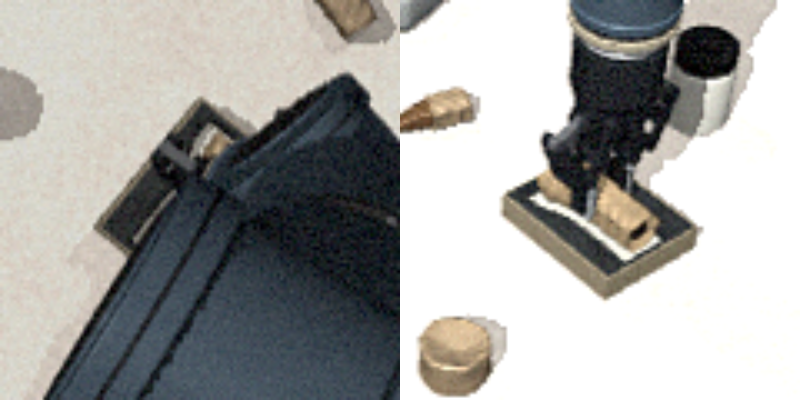

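>>> drive_tool(
  commands=[
    [0,0,-0.7,0],
    [0,0,-1.4,0],
    [0,0,-2,0],
    [0,0,-2,0],
    [0,0,-2,0],
  ],
)

```text
time: 7.02
ee_pos: [0.3774, -0.2817, 0.0275]
tool_rot: [[0.0, -0.641, -0.768], [-0.0, -0.768, 0.641], [-1.0, -0.0, -0.0]]
contact_force: [-0.9, -0.6, 3.4]
finger_gap: 0.385
```

>>> drive_tool(
  commands=[
    [0,0,0,0],
    [0,0,0,0],
    [0,0,0,0],
    [0,0,0,0],
    [0,0,0,0],
  ],
  hand=70,
)

```text
time: 7.43
ee_pos: [0.3774, -0.2817, 0.0273]
tool_rot: [[-0.0, -0.641, -0.768], [-0.0, -0.768, 0.641], [-1.0, 0.0, 0.0]]
contact_force: [-0.2, -0.5, 0.3]
finger_gap: 0.701
```

>>> drive_tool(
  commands=[
    [0,0,8,0],
    [0,0,25,0],
    [0,0,50,0],
    [0,0,80,0],
    [0,0,110,0],
    [20,-15,120,0],
    [45,-30,120,0],
    [70,-45,120,0],
  ],
)

```text
time: 8.1
ee_pos: [0.4486, -0.3273, 0.1496]
tool_rot: [[0.003, -0.641, -0.768], [-0.001, -0.768, 0.641], [-1.0, -0.001, -0.003]]
contact_force: [0.8, -0.8, -0.2]
finger_gap: 0.7
```

```bash
python3 snap.py 6
python3 - <<'E'
from fit import *
ims={n:cv2.imread(f'pics/{n}6.png')[:,:,::-1].copy() for n in C}
s=r.sense();R_=s['tool_rot'];print(s['ee_pos'],np.degrees(np.arctan2(R_[1,1],R_[0,1])))
E
```

```text
8.2 [ 0.4513 -0.3285  0.1483] [ 18.  29.  19. 107. -13.  45. -85.]
[ 0.45131878 -0.32849303  0.14828874] -129.7864996284743
```

View pics/side6.png

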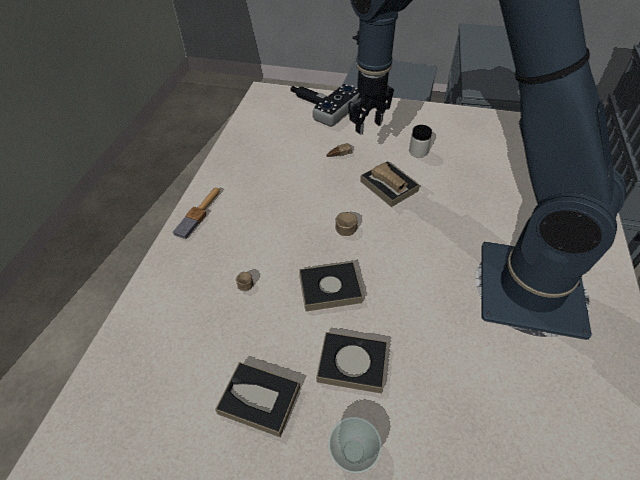

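>>> drive_tool(
  commands=[
    [18,-15,0,1.1],
    [36,-30,-5,2.2],
    [54,-45,-10,3.3],
    [70,-56,-15,4.4],
    [82,-66,-20,5.5],
    [90,-72,-25,6.6],
    [93,-73,-30,7.7],
    [93,-73,-35,8.8],
  ],
  hand=80,
)

```text
time: 8.87
ee_pos: [0.5405, -0.4, 0.1122]
tool_rot: [[-0.0, 0.229, -0.973], [-0.0, -0.973, -0.229], [-1.0, 0.0, 0.001]]
contact_force: [-0.1, -0.2, -0.7]
finger_gap: 0.801
```

>>> drive_tool(
  commands=[
    [0,0,-10,1.1],
    [0,0,-20,2.2],
    [0,0,-30,3.27],
    [0,0,-40,3.27],
    [0,0,-40,3.27],
    [0,0,-40,3.27],
  ],
)

```text
time: 9.37
ee_pos: [0.5398, -0.3995, 0.0721]
tool_rot: [[-0.001, 0.535, -0.845], [0.0, -0.845, -0.535], [-1.0, -0.001, 0.001]]
contact_force: [0.6, 0.0, 0.3]
finger_gap: 0.8
```

```bash
python3 snap.py 7;python3 -c "
from h import *
s=r.sense();R=s['tool_rot'];print(s['ee_pos'],np.degrees(np.arctan2(R[1,1],R[0,1])),s['contact_force'])"
```

```text
9.4667 [ 0.5406 -0.3998  0.0729] [ 34.  42.  -2.  92.   2.  46. -27.]
[ 0.54058525 -0.39977374  0.07292833] -57.58415763610556 [-0.05508095 -0.15752456 -0.64761654]
```

View pics/z7.png

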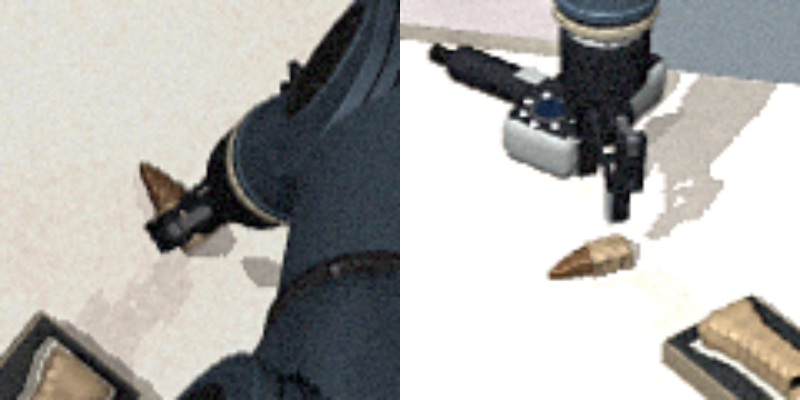

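>>> drive_tool(
  commands=[
    [1.5,-1,-20,0],
    [1.5,-1,-40,0],
    [1.5,-1,-53,0],
    [1.5,-1,-60,0],
    [1.5,-1,-60,0],
    [1.5,-1,-60,0],
  ],
)

```text
time: 9.97
ee_pos: [0.542, -0.4007, 0.0126]
tool_rot: [[-0.0, 0.538, -0.843], [-0.0, -0.843, -0.538], [-1.0, 0.0, 0.0]]
contact_force: [0.7, 0.7, 1.0]
finger_gap: 0.8
```

```bash
python3 snap.py 8
```

```text
10.0667 [ 0.5425 -0.4011  0.0134] [ 34.  46.  -2.  94.   3.  40. -27.]
```

View pics/z8.png

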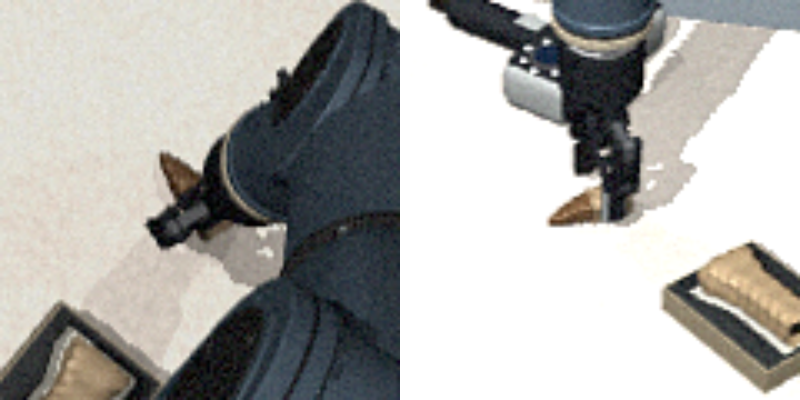

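>>> drive_tool(
  commands=[
    [0,0,0,0],
    [0,0,0,0],
    [0,0,0,0],
    [0,0,0,0],
    [0,0,0,0],
    [0,0,0,0],
    [0,0,0,0],
    [0,0,0,0],
  ],
  hand=0,
)

```text
time: 10.73
ee_pos: [0.5423, -0.4009, 0.0131]
tool_rot: [[0.001, 0.538, -0.843], [-0.001, -0.843, -0.538], [-1.0, 0.001, -0.001]]
contact_force: [-1.0, 0.9, 6.2]
finger_gap: 0.331
```

>>> drive_tool(
  commands=[
    [0,0,8,0],
    [0,0,24,0],
    [0,0,48,0],
    [0,0,74,0],
    [0,0,100,0],
    [0,0,116,0],
    [0,0,120,0],
    [0,0,120,0],
  ],
)

```text
time: 11.4
ee_pos: [0.5424, -0.401, 0.1338]
tool_rot: [[0.002, 0.538, -0.843], [-0.001, -0.843, -0.538], [-1.0, 0.002, -0.001]]
contact_force: [-1.3, 0.8, -0.6]
finger_gap: 0.333
```

```bash
python3 snap.py 9
```

```text
11.5 [ 0.5413 -0.4002  0.1313] [ 34.  38.  -2.  89.   2.  53. -27.]
```

View pics/z9.png

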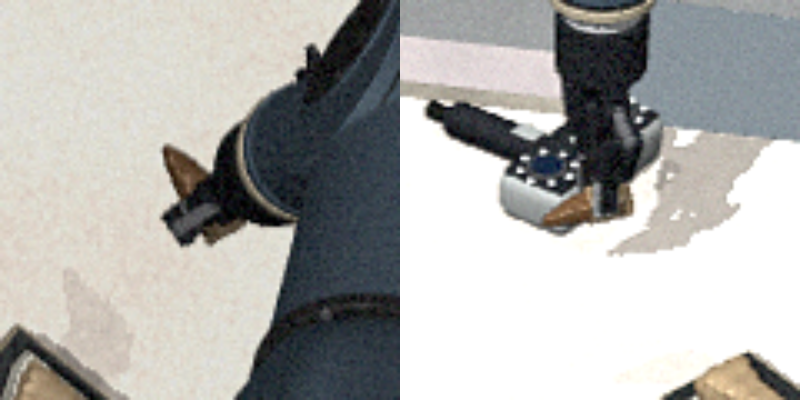

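>>> drive_tool(
  commands=[
    [0,12,0,-0.1],
    [0,36,0,-0.3],
    [0,66,0,-0.5],
    [0,98,0,-0.8],
    [0,130,0,-1.1],
    [0,162,0,-1.4],
    [0,194,0,-1.7],
    [0,226,0,-2.0],
  ],
)

```text
time: 12.17
ee_pos: [0.5406, -0.172, 0.131]
tool_rot: [[-0.002, 0.349, -0.937], [0.001, -0.937, -0.349], [-1.0, -0.002, 0.002]]
contact_force: [0.5, 0.2, -1.6]
finger_gap: 0.333
```

>>> drive_tool(
  commands=[
    [0,32,0,-0.3],
    [0,64,0,-0.6],
    [1,96,0,-0.9],
    [1,128,0,-1.2],
    [2,160,0,-1.5],
    [2,192,0,-1.8],
    [3,224,0,-2.1],
    [3,256,0,-2.4],
  ],
)

```text
time: 12.83
ee_pos: [0.5434, 0.0836, 0.1312]
tool_rot: [[-0.002, 0.106, -0.994], [-0.0, -0.994, -0.106], [-1.0, -0.0, 0.002]]
contact_force: [0.9, 0.6, -1.0]
finger_gap: 0.33
```

>>> drive_tool(
  commands=[
    [0,32,0,-0.3],
    [0,64,0,-0.6],
    [1,96,0,-0.9],
    [1,128,0,-1.2],
    [2,160,0,-1.5],
    [2,190,0,-1.7],
    [2,218,0,-1.9],
    [2,240,0,-2.1],
  ],
)

```text
time: 13.5
ee_pos: [0.5447, 0.3246, 0.1307]
tool_rot: [[-0.002, -0.111, -0.994], [-0.0, -0.994, 0.111], [-1.0, 0.001, 0.002]]
contact_force: [0.2, 0.8, -1.2]
finger_gap: 0.335
```

```bash
cat > st.py <<'E'
from h import *
s=r.sense();R=s['tool_rot'];print(s['time'],s['ee_pos'].round(4),np.degrees(np.arctan2(R[1,1],R[0,1])).round(1),s['contact_force'].round(1),s['joints'].round(),s['finger_gap'])
E
python3 st.py
```

```text
13.5 [0.5447 0.3246 0.1307] -96.4 [ 0.2  0.8 -1.2] [ -41.   36.   10.   96.   -8.   49. -124.] 0.33507987353499014
```

>>> drive_tool(
  commands=[
    [1,20,0,0],
    [2,40,0,0],
    [2,56,0,0],
    [2,68,0,0],
    [2,74,0,0],
    [2,74,0,0],
    [2,74,0,0],
  ],
)

```text
time: 14.08
ee_pos: [0.5486, 0.3945, 0.1318]
tool_rot: [[-0.001, -0.113, -0.994], [-0.001, -0.994, 0.113], [-1.0, 0.001, 0.0]]
contact_force: [1.0, -1.1, 0.1]
finger_gap: 0.33
```

```bash
python3 snap.py 10; python3 st.py
```

```text
14.1833 [0.5491 0.3938 0.1322] [ -46.   39.   11.   89.   -8.   53. -129.]
14.1833 [0.5491 0.3938 0.1322] -96.5 [ 0.2 -0.7 -0.5] [ -46.   39.   11.   89.   -8.   53. -129.] 0.3331270496412297
```

View pics/z10.png

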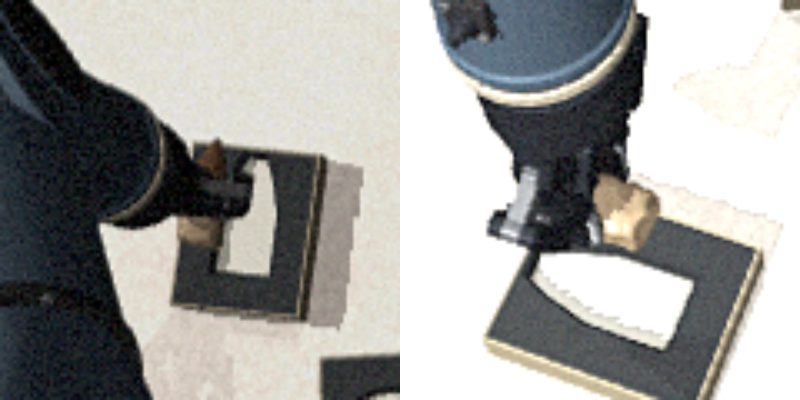

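>>> drive_tool(
  commands=[
    [-1,2,-12,0],
    [-2,4,-32,0],
    [-2,5,-54,0],
    [-2,5,-74,0],
    [-2,5,-88,0],
    [-2,5,-95,0],
    [-2,5,-97,0],
    [-2,5,-97,0],
  ],
)

```text
time: 14.85
ee_pos: [0.5469, 0.3999, 0.0349]
tool_rot: [[-0.0, -0.113, -0.994], [-0.0, -0.994, 0.113], [-1.0, 0.001, 0.0]]
contact_force: [-0.0, 0.3, -0.5]
finger_gap: 0.329
```

```bash
python3 snap.py 11; python3 st.py
```

```text
14.95 [0.5475 0.4005 0.0362] [ -45.   45.    9.   93.  -10.   42. -128.]
14.95 [0.5475 0.4005 0.0362] -96.5 [ 0.3  0.1 -0.7] [ -45.   45.    9.   93.  -10.   42. -128.] 0.33307277413441844
```

View pics/z11.png

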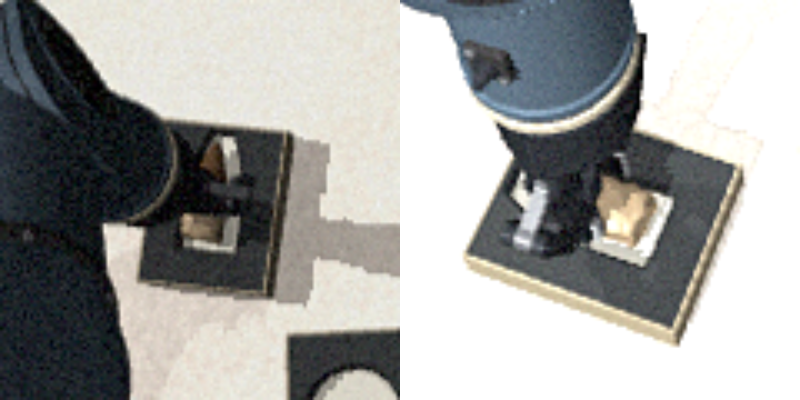

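>>> drive_tool(
  commands=[
    [0,-1,-2,0],
    [0,-1,-4,0],
    [0,-1,-5,0],
    [0,-1,-6,0],
    [0,-1,-6,0],
    [0,-1,-6,0],
  ],
)

```text
time: 15.45
ee_pos: [0.5469, 0.3994, 0.0293]
tool_rot: [[-0.0, -0.112, -0.994], [0.0, -0.994, 0.112], [-1.0, -0.0, 0.0]]
contact_force: [1.0, 0.1, -1.4]
finger_gap: 0.336
```

```bash
python3 st.py
```

```text
15.45 [0.5469 0.3994 0.0293] -96.4 [ 1.   0.1 -1.4] [ -45.   45.    9.   94.  -10.   42. -128.] 0.33619172297317257
```

>>> drive_tool(
  commands=[
    [0,0,-0.5,0],
    [0,0,-1,0],
    [0,0,-1.5,0],
    [0,0,-1.5,0],
    [0,0,-1.5,0],
  ],
)

```text
time: 15.87
ee_pos: [0.547, 0.3994, 0.0282]
tool_rot: [[0.0, -0.112, -0.994], [0.0, -0.994, 0.112], [-1.0, -0.0, -0.0]]
contact_force: [-1.8, -0.0, 4.5]
finger_gap: 0.334
```

Contact; release and rise.

>>> drive_tool(
  commands=[
    [0,0,0,0],
    [0,0,0,0],
    [0,0,0,0],
    [0,0,0,0],
    [0,0,0,0],
  ],
  hand=65,
)

```text
time: 16.28
ee_pos: [0.5469, 0.3993, 0.0277]
tool_rot: [[-0.0, -0.112, -0.994], [-0.0, -0.994, 0.112], [-1.0, 0.0, 0.0]]
contact_force: [0.8, -0.1, -0.8]
finger_gap: 0.649
```

>>> drive_tool(
  commands=[
    [0,0,8,0],
    [0,0,25,0],
    [0,0,50,0],
    [0,0,80,0],
    [0,0,100,0],
    [0,-20,110,0],
    [0,-50,110,0],
    [0,-85,110,0],
  ],
)

```text
time: 16.95
ee_pos: [0.5468, 0.3157, 0.1393]
tool_rot: [[0.002, -0.109, -0.994], [0.002, -0.994, 0.109], [-1.0, -0.003, -0.002]]
contact_force: [-0.1, -1.3, -0.9]
finger_gap: 0.65
```

>>> drive_tool(
  commands=[
    [-6,-38,0,0],
    [-12,-76,0,0],
    [-18,-114,0,0],
    [-24,-152,0,0],
    [-30,-190,0,0],
    [-36,-228,0,0],
    [-42,-266,0,0],
    [-48,-304,0,0],
  ],
  hand=100,
)

```text
time: 17.62
ee_pos: [0.4985, 0.0087, 0.1385]
tool_rot: [[0.001, -0.112, -0.994], [0.0, -0.994, 0.112], [-1.0, -0.0, -0.001]]
contact_force: [0.3, -0.7, 0.6]
finger_gap: 1.003
```

```bash
python3 snap.py 12; python3 st.py
python3 - <<'E'
from fit import *
ims={n:cv2.imread(f'pics/{n}12.png')[:,:,::-1].copy() for n in C}
fit('tray',ims,(.547,.399,-6.4));fit('tray',ims,(.3785,-.281,-40))
E
```

```text
17.7167 [0.4977 0.0031 0.1387] [-13.  25.  10. 116.  -7.  40. -96.]
17.7167 [0.4977 0.0031 0.1387] -97.0 [ 0.1 -0.  -0. ] [-13.  25.  10. 116.  -7.  40. -96.] 1.0009315856043408
tray both [547.2 399.   -6.5] 28.3
tray top [545.1 397.7  -6.7] 4.2
tray side [548.  399.4  -6.4] 2.1
tray both [ 378.8 -281.1  -39.8] 18.8
tray top [ 377.7 -281.5  -39.4] 2.3
tray side [ 381.1 -280.1  -39.9] 2.7
```

View pics/side12.png

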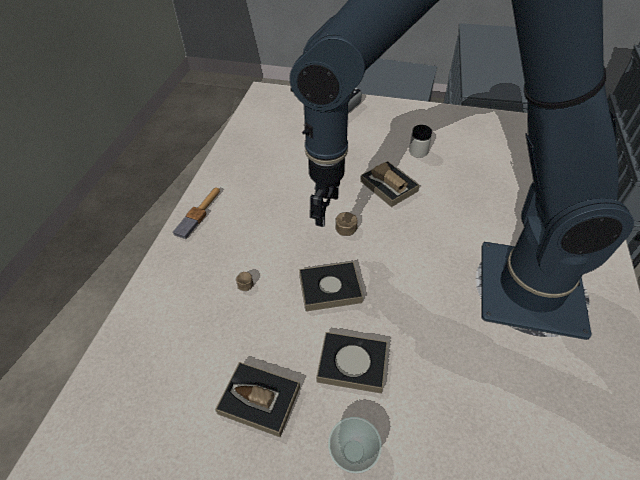

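View pics/top12.png

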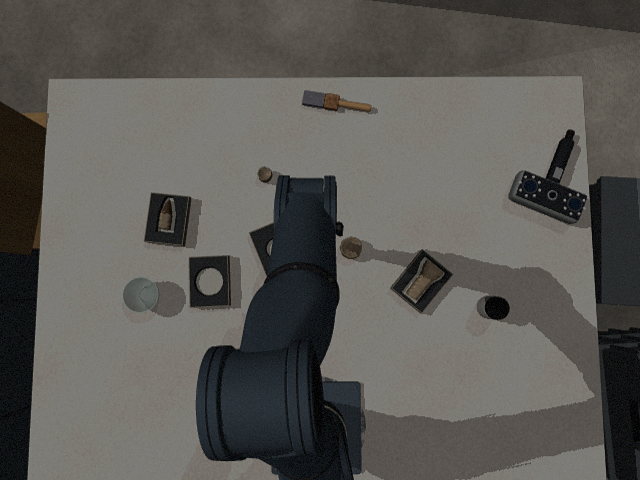

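Run:
```python
import cv2,numpy as np
t=cv2.imread('pics/top12.png');s=cv2.imread('pics/side12.png')
f=lambda im,x,y:cv2.resize(np.clip(im[y-32:y+32,x-40:x+40]*1.8,0,255).astype('uint8'),(400,300),interpolation=cv2.INTER_CUBIC)
cv2.imwrite('pics/c12.png',np.vstack([np.hstack([f(t,422,281),f(s,390,183)]),np.hstack([f(t,168,219),f(s,258,398)])]))
```

```text
(no output)
```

View pics/c12.png

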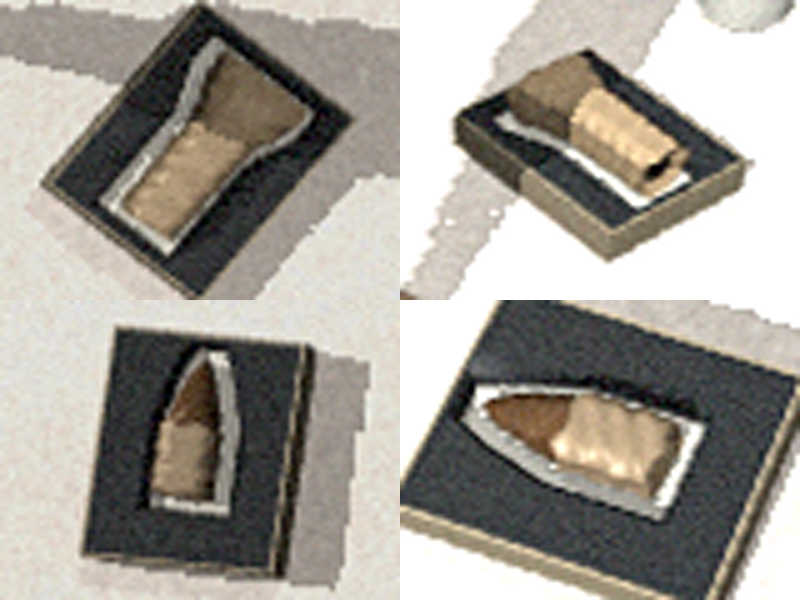

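>>> drive_tool(
  commands=[
    [-9,-30,0,1],
    [-18,-60,-15,2],
    [-26,-84,-30,3],
    [-30,-95,-45,4],
    [-30,-97,-55,5],
    [-30,-97,-60,5],
    [-30,-97,-60,5],
    [-30,-97,-60,5],
  ],
)

```text
time: 18.38
ee_pos: [0.4694, -0.086, 0.0782]
tool_rot: [[0.0, 0.397, -0.918], [0.0, -0.918, -0.397], [-1.0, -0.0, -0.0]]
contact_force: [-0.5, 0.2, 0.1]
finger_gap: 1.003
```

```bash
python3 snap.py 13; python3 st.py
```

```text
18.4833 [ 0.4696 -0.0859  0.0785] [  4.  29.   0. 122.  -0.  29. -61.]
18.4833 [ 0.4696 -0.0859  0.0785] -66.5 [-0.  -0.6  0.8] [  4.  29.   0. 122.  -0.  29. -61.] 0.9971415291365171
```

View pics/z13.png

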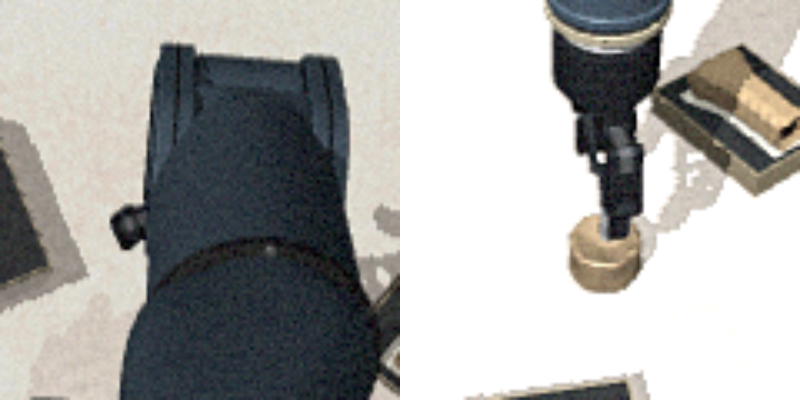

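>>> drive_tool(
  commands=[
    [-1.5,-8,-5,0],
    [-1.5,-8,-20,0],
    [-1.5,-8,-38,0],
    [-1.5,-8,-54,0],
    [-1.5,-8,-64,0],
    [-1.5,-8,-67,0],
    [-1.5,-8,-67,0],
  ],
)

```text
time: 19.07
ee_pos: [0.467, -0.0948, 0.0103]
tool_rot: [[-0.001, 0.399, -0.917], [-0.0, -0.917, -0.399], [-1.0, -0.0, 0.001]]
contact_force: [0.1, 0.3, 0.3]
finger_gap: 1.002
```

```bash
python3 snap.py 14; python3 st.py
```

```text
19.1667 [ 0.4677 -0.0948  0.0112] [  6.  36.   0. 125.  -0.  19. -61.]
19.1667 [ 0.4677 -0.0948  0.0112] -66.5 [0.3 0.8 0.7] [  6.  36.   0. 125.  -0.  19. -61.] 0.9974480657480362
```

View pics/z14.png

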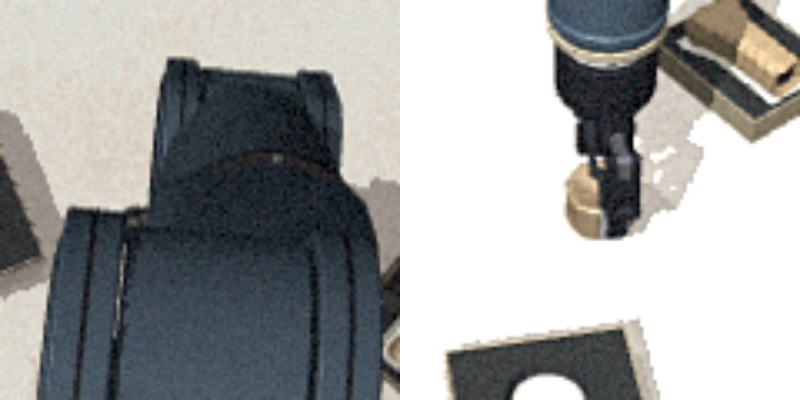

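>>> drive_tool(
  commands=[
    [0,0,0,0],
    [0,0,0,0],
    [0,0,0,0],
    [0,0,0,0],
    [0,0,0,0],
    [0,0,0,0],
    [0,0,0,0],
  ],
  hand=0,
)

```text
time: 19.75
ee_pos: [0.4677, -0.0947, 0.0119]
tool_rot: [[0.001, 0.4, -0.917], [-0.0, -0.917, -0.4], [-1.0, 0.001, -0.001]]
contact_force: [-1.9, 0.3, 12.1]
finger_gap: 0.654
```

>>> drive_tool(
  commands=[
    [0,0,8,0],
    [0,0,24,0],
    [0,0,48,0],
    [0,0,74,0],
    [0,0,92,0],
    [0,0,100,0],
    [0,0,100,0],
    [0,0,100,0],
  ],
)

```text
time: 20.42
ee_pos: [0.4673, -0.0946, 0.1107]
tool_rot: [[0.0, 0.4, -0.917], [-0.0, -0.917, -0.4], [-1.0, 0.0, -0.0]]
contact_force: [0.7, 0.7, -1.7]
finger_gap: 0.653
```

```bash
python3 snap.py 15; python3 st.py
```

```text
20.5167 [ 0.4667 -0.0945  0.1098] [  6.  26.   0. 120.  -0.  34. -60.]
20.5167 [ 0.4667 -0.0945  0.1098] -66.4 [ 0.8  0.1 -1.7] [  6.  26.   0. 120.  -0.  34. -60.] 0.6518399736675147
```

View pics/z15.png

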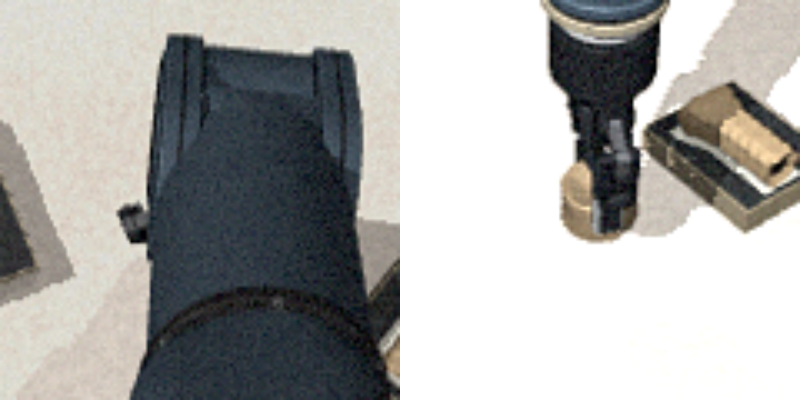

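>>> drive_tool(
  commands=[
    [0,10,0,0],
    [0,30,0,0],
    [0,60,0,0],
    [0,92,0,0],
    [0,124,0,0],
    [0,156,0,0],
    [-3,188,0,0],
    [-9,220,0,0],
  ],
)

```text
time: 21.18
ee_pos: [0.4578, 0.1276, 0.1099]
tool_rot: [[-0.001, 0.4, -0.917], [-0.0, -0.917, -0.4], [-1.0, -0.0, 0.001]]
contact_force: [0.6, -0.3, -0.9]
finger_gap: 0.651
```

>>> drive_tool(
  commands=[
    [-9,30,0,0],
    [-22,60,0,0],
    [-38,88,0,0],
    [-52,114,0,0],
    [-66,136,0,0],
    [-75,150,0,0],
    [-78,157,0,0],
    [-78,157,0,0],
  ],
)

```text
time: 21.85
ee_pos: [0.379, 0.2842, 0.1101]
tool_rot: [[-0.001, 0.403, -0.915], [-0.0, -0.915, -0.403], [-1.0, -0.0, 0.001]]
contact_force: [0.4, -0.4, -1.4]
finger_gap: 0.647
```

```bash
python3 snap.py 16; python3 st.py
```

```text
21.95 [0.3805 0.2816 0.1103] [ -44.   26.    2.  121.   -2.   34. -107.]
21.95 [0.3805 0.2816 0.1103] -66.5 [ 0.7  0.  -0.8] [ -44.   26.    2.  121.   -2.   34. -107.] 0.6470871504448347
```

View pics/z16.png

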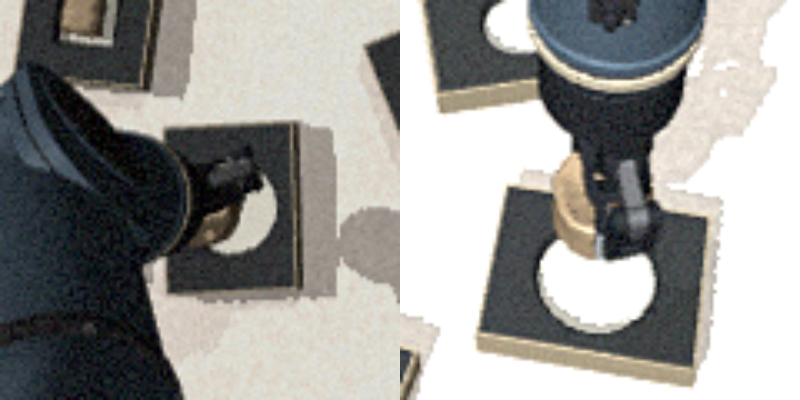

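>>> drive_tool(
  commands=[
    [0,0.5,-10,0],
    [0,0.5,-28,0],
    [0,0.5,-46,0],
    [0,0.5,-62,0],
    [0,0.5,-72,0],
    [0,0.5,-77,0],
    [0,0.5,-78,0],
    [0,0.5,-78,0],
  ],
)

```text
time: 22.62
ee_pos: [0.3809, 0.282, 0.0328]
tool_rot: [[-0.0, 0.398, -0.917], [-0.001, -0.917, -0.398], [-1.0, 0.0, 0.0]]
contact_force: [-0.5, 0.2, -1.9]
finger_gap: 0.648
```

>>> drive_tool(
  commands=[
    [0,0,-1,0],
    [0,0,-2,0],
    [0,0,-3,0],
    [0,0,-4,0],
    [0,0,-4,0],
  ],
)

```text
time: 23.03
ee_pos: [0.3804, 0.2829, 0.0289]
tool_rot: [[0.0, 0.4, -0.917], [0.0, -0.917, -0.4], [-1.0, -0.0, -0.0]]
contact_force: [-0.4, -1.2, -2.0]
finger_gap: 0.654
```

```bash
python3 snap.py 17; python3 st.py
```

```text
23.1333 [0.3804 0.2829 0.0289] [ -43.   34.    1.  125.   -2.   21. -106.]
23.1333 [0.3804 0.2829 0.0289] -66.4 [ 0.7  0.4 -1.8] [ -43.   34.    1.  125.   -2.   21. -106.] 0.6446902022094803
```

View pics/z17.png

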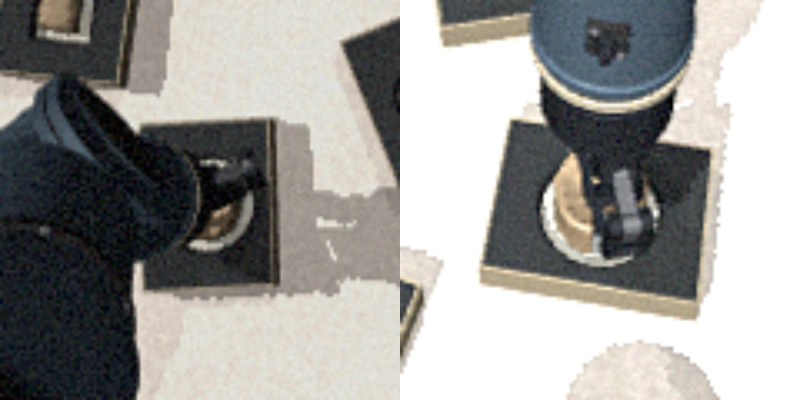

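Centred in the hole, about 2 mm above the floor. Easing down.

>>> drive_tool(
  commands=[
    [0,0,-0.7,0],
    [0,0,-1.4,0],
    [0,0,-2,0],
    [0,0,-2,0],
    [0,0,-2,0],
  ],
)

```text
time: 23.55
ee_pos: [0.3803, 0.2829, 0.0269]
tool_rot: [[0.0, 0.4, -0.917], [0.0, -0.917, -0.4], [-1.0, -0.0, -0.0]]
contact_force: [-0.0, 0.0, 3.9]
finger_gap: 0.65
```

>>> drive_tool(
  commands=[
    [0,0,0,0],
    [0,0,0,0],
    [0,0,0,0],
    [0,0,0,0],
    [0,0,0,0],
  ],
  hand=95,
)

```text
time: 23.97
ee_pos: [0.3804, 0.2828, 0.0267]
tool_rot: [[-0.0, 0.4, -0.917], [-0.0, -0.917, -0.4], [-1.0, -0.0, 0.0]]
contact_force: [0.1, -0.1, -1.1]
finger_gap: 0.95
```

>>> drive_tool(
  commands=[
    [0,0,8,0],
    [0,0,25,0],
    [0,0,50,0],
    [0,0,75,0],
    [10,0,85,0],
    [35,-15,85,0],
    [65,-35,85,0],
    [98,-58,85,0],
  ],
)

```text
time: 24.63
ee_pos: [0.4788, 0.2255, 0.113]
tool_rot: [[0.001, 0.403, -0.915], [0.001, -0.915, -0.403], [-1.0, -0.001, -0.001]]
contact_force: [0.9, 1.1, -0.6]
finger_gap: 0.949
```

>>> drive_tool(
  commands=[
    [30,-15,0,0.5],
    [64,-31,0,1],
    [98,-46,0,1.5],
    [130,-60,0,2],
    [160,-72,0,2],
    [182,-82,0,2],
    [192,-87,0,2],
    [192,-87,0,2],
  ],
  hand=85,
)

```text
time: 25.3
ee_pos: [0.6725, 0.135, 0.1119]
tool_rot: [[0.001, 0.579, -0.816], [-0.001, -0.816, -0.579], [-1.0, 0.002, -0.0]]
contact_force: [-1.1, -0.7, 0.8]
finger_gap: 0.853
```

```bash
python3 snap.py 18; python3 st.py
```

```text
25.4 [0.6698 0.1379 0.1118] [-14.  40.  -2.  89.   2.  52. -71.]
25.4 [0.6698 0.1379 0.1118] -54.5 [-1.2  1.2 -0.1] [-14.  40.  -2.  89.   2.  52. -71.] 0.8492362437242474
```

View pics/side18.png

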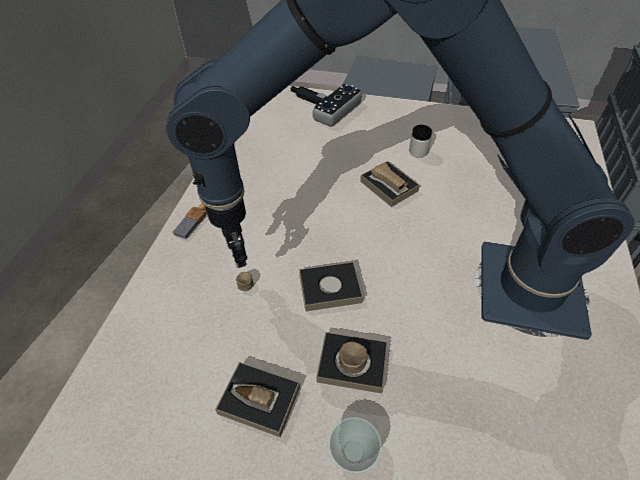

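>>> drive_tool(
  commands=[
    [0,0,-25,0],
    [0,0,-52,0],
    [0,0,-75,0],
    [0,0,-91,0],
    [0,0,-98,0],
    [0,0,-99,0],
    [0,0,-99,0],
  ],
)

```text
time: 25.98
ee_pos: [0.67, 0.1386, 0.0134]
tool_rot: [[-0.0, 0.582, -0.813], [0.0, -0.813, -0.582], [-1.0, -0.0, -0.0]]
contact_force: [0.8, -0.7, 0.5]
finger_gap: 0.847
```

```bash
python3 snap.py 19; python3 st.py
```

```text
26.0833 [0.671  0.1384 0.0143] [-14.  46.  -2.  92.   2.  41. -72.]
26.0833 [0.671  0.1384 0.0143] -54.4 [ 0.3 -0.6  0. ] [-14.  46.  -2.  92.   2.  41. -72.] 0.8551700223546017
```

View pics/z19.png

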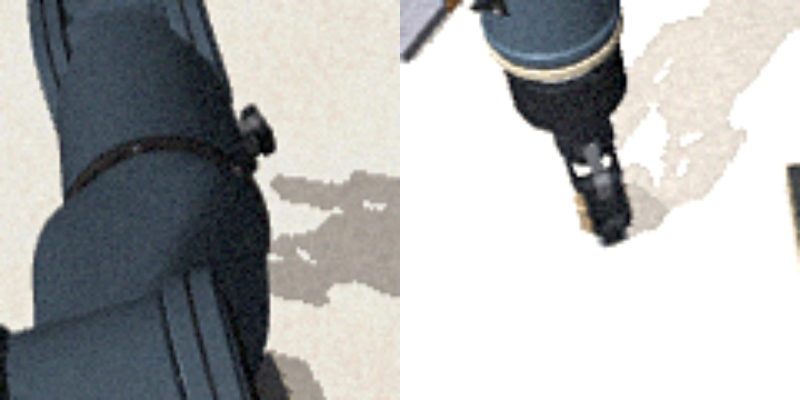

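>>> drive_tool(
  commands=[
    [-1,0,-1,0],
    [-1,0,-1,0],
    [-1,0,-1,0],
    [-1,0,-1,0],
    [-1,0,-1,0],
    [-1,0,-1,0],
    [-1,0,-1,0],
    [-1,0,-1,0],
  ],
  hand=0,
)

```text
time: 26.75
ee_pos: [0.6697, 0.1379, 0.0129]
tool_rot: [[0.001, 0.581, -0.814], [0.0, -0.814, -0.581], [-1.0, 0.0, -0.001]]
contact_force: [-1.0, -1.1, 5.9]
finger_gap: 0.413
```

>>> drive_tool(
  commands=[
    [0,0,8,0],
    [0,0,24,0],
    [0,0,48,0],
    [0,0,74,0],
    [0,0,92,0],
    [0,0,100,0],
    [0,0,100,0],
    [0,0,100,0],
  ],
)

```text
time: 27.42
ee_pos: [0.6692, 0.1378, 0.1116]
tool_rot: [[-0.0, 0.581, -0.814], [0.0, -0.814, -0.581], [-1.0, -0.0, 0.0]]
contact_force: [-0.1, -0.2, -1.3]
finger_gap: 0.408
```

```bash
python3 snap.py 20; python3 st.py
```

```text
27.5167 [0.6684 0.1377 0.1103] [-14.  40.  -2.  89.   2.  51. -71.]
27.5167 [0.6684 0.1377 0.1103] -54.4 [ 0.2 -0.1 -1.1] [-14.  40.  -2.  89.   2.  51. -71.] 0.4094580650763594
```

View pics/z20.png

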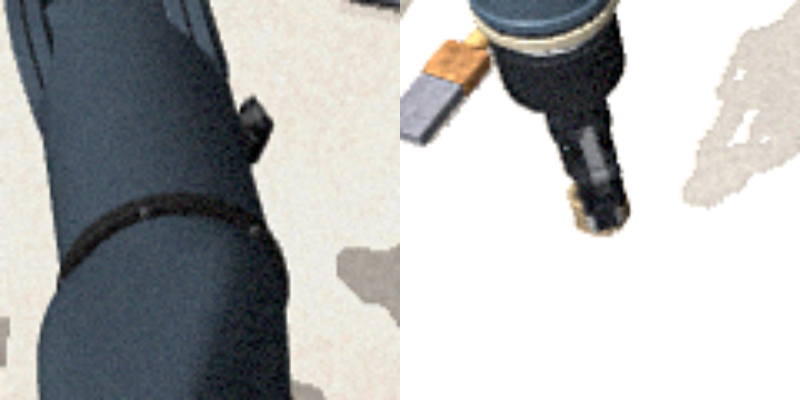

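>>> drive_tool(
  commands=[
    [-10,-2,0,0],
    [-30,-5,0,0],
    [-58,-9,0,0],
    [-88,-14,0,0],
    [-118,-19,0,0],
    [-146,-24,0,0],
    [-170,-28,0,0],
    [-188,-31,0,0],
  ],
)

```text
time: 28.18
ee_pos: [0.4782, 0.1061, 0.1107]
tool_rot: [[-0.003, 0.582, -0.814], [-0.001, -0.814, -0.582], [-1.0, -0.001, 0.003]]
contact_force: [0.6, 0.3, -1.3]
finger_gap: 0.407
```

>>> drive_tool(
  commands=[
    [-9,-1,0,0],
    [-13,-2,0,0],
    [-13,-2,0,0],
    [-13,-2,0,0],
    [-13,-2,0,0],
  ],
)

```text
time: 28.6
ee_pos: [0.4696, 0.1052, 0.1116]
tool_rot: [[0.001, 0.581, -0.814], [0.0, -0.814, -0.581], [-1.0, 0.0, -0.001]]
contact_force: [-0.2, 0.9, 0.7]
finger_gap: 0.408
```

```bash
python3 snap.py 21; python3 st.py
```

```text
28.7 [0.4693 0.105  0.1116] [-17.  26.  -2. 119.   2.  35. -75.]
28.7 [0.4693 0.105  0.1116] -54.5 [-0.4 -0.3 -1. ] [-17.  26.  -2. 119.   2.  35. -75.] 0.4110931997610333
```

View pics/z21.png

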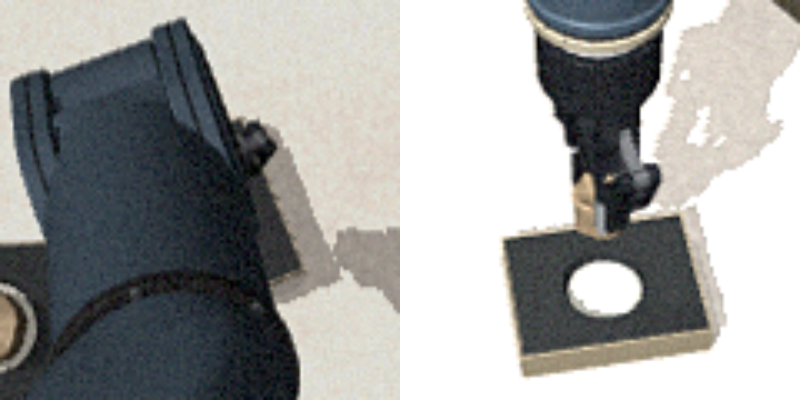

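>>> drive_tool(
  commands=[
    [-2,0,-10,0],
    [-2,0,-28,0],
    [-2,0,-46,0],
    [-2,0,-62,0],
    [-2,0,-72,0],
    [-2,0,-77,0],
    [-2,0,-78,0],
    [-2,0,-78,0],
  ],
)

```text
time: 29.37
ee_pos: [0.4666, 0.1049, 0.0337]
tool_rot: [[-0.0, 0.581, -0.814], [-0.0, -0.814, -0.581], [-1.0, -0.0, 0.0]]
contact_force: [-0.2, 0.1, -0.2]
finger_gap: 0.408
```

>>> drive_tool(
  commands=[
    [0,0,-1,0],
    [0,0,-2,0],
    [0,0,-3,0],
    [0,0,-4,0],
    [0,0,-4,0],
  ],
)

```text
time: 29.78
ee_pos: [0.4664, 0.1049, 0.0299]
tool_rot: [[0.0, 0.582, -0.814], [0.0, -0.814, -0.582], [-1.0, 0.0, -0.0]]
contact_force: [-0.3, 0.3, -0.2]
finger_gap: 0.41
```

```bash
python3 snap.py 22; python3 st.py
```

```text
29.8833 [0.4664 0.1048 0.0299] [-17.  34.  -2. 124.   3.  22. -75.]
29.8833 [0.4664 0.1048 0.0299] -54.4 [ 0.  -0.8 -0.3] [-17.  34.  -2. 124.   3.  22. -75.] 0.4126552282816951
```

View pics/z22.png

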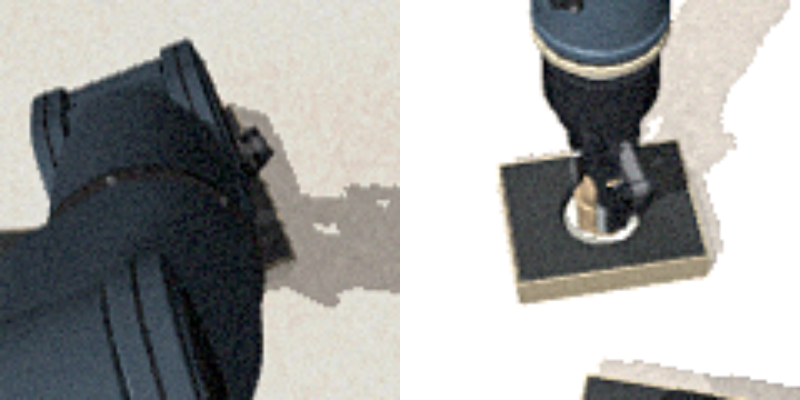

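Centred in the small hole. Easing down.

>>> drive_tool(
  commands=[
    [0,0,-0.7,0],
    [0,0,-1.4,0],
    [0,0,-2,0],
    [0,0,-2.3,0],
    [0,0,-2.3,0],
  ],
)

```text
time: 30.3
ee_pos: [0.4664, 0.1049, 0.0278]
tool_rot: [[0.0, 0.581, -0.814], [0.0, -0.814, -0.581], [-1.0, 0.0, -0.0]]
contact_force: [-0.4, -0.4, 5.1]
finger_gap: 0.409
```

>>> drive_tool(
  commands=[
    [0,0,0,0],
    [0,0,0,0],
    [0,0,0,0],
    [0,0,0,0],
    [0,0,0,0],
  ],
  hand=75,
)

```text
time: 30.72
ee_pos: [0.4664, 0.1049, 0.0274]
tool_rot: [[-0.0, 0.582, -0.814], [-0.0, -0.814, -0.582], [-1.0, -0.0, 0.0]]
contact_force: [-0.6, 0.4, -0.8]
finger_gap: 0.751
```

>>> drive_tool(
  commands=[
    [0,0,8,0],
    [0,0,25,0],
    [0,0,50,0],
    [0,0,80,0],
    [10,0,110,0],
    [35,-10,125,0],
    [65,-30,130,0],
    [95,-50,130,0],
  ],
)

```text
time: 31.38
ee_pos: [0.5632, 0.0551, 0.1606]
tool_rot: [[0.004, 0.583, -0.812], [0.001, -0.812, -0.583], [-1.0, 0.001, -0.004]]
contact_force: [0.2, 1.2, 0.5]
finger_gap: 0.751
```

>>> drive_tool(
  commands=[
    [15,-30,0,0],
    [30,-65,0,0],
    [45,-100,0,0],
    [55,-135,0,0],
    [65,-165,0,0],
    [70,-190,0,0],
    [70,-200,0,0],
    [70,-200,0,0],
  ],
)

```text
time: 32.05
ee_pos: [0.6307, -0.1489, 0.1577]
tool_rot: [[-0.0, 0.578, -0.816], [-0.002, -0.816, -0.578], [-1.0, 0.001, 0.001]]
contact_force: [0.1, 1.1, -0.4]
finger_gap: 0.746
```

```bash
python3 snap.py 23; python3 st.py
python3 - <<'E'
from fit import *
ims={n:cv2.imread(f'pics/{n}23.png')[:,:,::-1].copy() for n in C}
for p in [(.547,.399,-6.4),(.380,.2825,2.4),(.467,.105,22.5),(.3785,-.281,-40)]:
    try: fit('tray',ims,p)
    except Exception as e: print(p,e)
t,s=[cv2.cvtColor(ims[n],cv2.COLOR_RGB2BGR) for n in('top','side')]
f=lambda im,x,y:cv2.resize(np.clip(im[y-32:y+32,x-40:x+40]*1.8,0,255).astype('uint8'),(260,208),interpolation=cv2.INTER_CUBIC)
L=[((168,219),(258,398)),((210,282),(353,361)),((276,248),(332,286)),((422,281),(390,183))]
A=[np.vstack([f(t,*a),f(s,*b)]) for a,b in L]
cv2.imwrite('pics/c23.png',np.hstack(A)[:, :1040]); cv2.imwrite('pics/c23.png',cv2.resize(cv2.imread('pics/c23.png'),(800,320)))
E
```

```text
32.15 [ 0.631  -0.1439  0.1577] [ 10.  34.  -2.  92.   1.  54. -47.]
32.15 [ 0.631  -0.1439  0.1577] -54.4 [0.4 0.6 0.5] [ 10.  34.  -2.  92.   1.  54. -47.] 0.7506688540418419
tray both [547.1 399.1  -6.4] 29.5
tray top [545.  397.7  -6.7] 4.7
tray side [547.9 399.6  -6.4] 1.9
tray both [380.2 282.5   2.4] 32.1
tray top [378.1 281.1   2.7] 4.7
tray side [381.1 283.2   2.4] 2.1
tray both [467.5 105.   22.5] 21.2
tray top [465.8 103.8  22.4] 1.7
tray side [468.7 106.1  22.5] 1.7
tray both [ 379.2 -276.6  -39.9] 6754.9
tray top [ 359.4 -251.7  -38. ] 6714.0
tray side [ 381.  -279.6  -39.7] 4.3
```

View pics/c23.png

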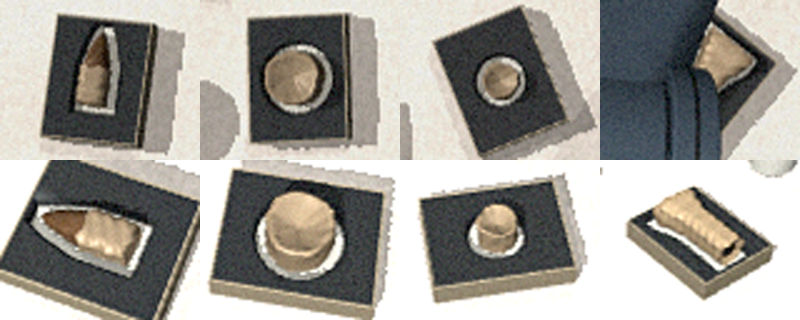

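View pics/top23.png

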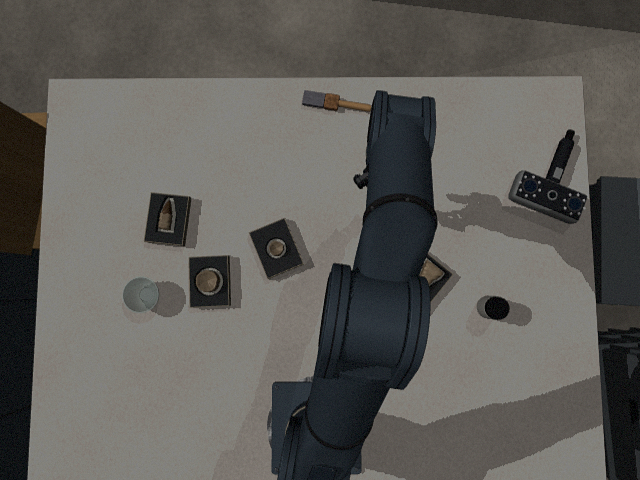

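All four fossils sit in their cut-outs with a pale gap all round. The trays, bowl and jar are where they were. The arm is clear of everything.

>>> drive_tool(
  commands=[
    [0,0,0,0],
    [0,0,0,0],
    [0,0,0,0],
  ],
)

```text
time: 32.4
ee_pos: [0.6315, -0.1433, 0.1577]
tool_rot: [[0.0, 0.583, -0.812], [0.001, -0.812, -0.583], [-1.0, -0.0, -0.0]]
contact_force: [-0.1, -0.6, 0.8]
finger_gap: 0.749
```

```bash
python3 -c "
from station import r
print(r.sign_off())"
```

```text
the job is handed in; nothing more can be done
None
```

I laid all four fossils in their matching trays, in the order limb bone, tooth, large vertebra, small vertebra, and handed the job in at 32.4 s. I lowered each one until it touched the pocket floor (3–5 N on the wrist) before letting go.

- **Fossils:** The pictures show each fossil lying flat, with a strip of pale pocket floor visible around it.
- **Trays:** All four measured within about 1 mm of where they started.
- **Bowl and jar:** By eye, they stand where they were. I did not measure their positions.
- **Force:** The highest wrist force I read was about 12 N, while gripping the large vertebra.

**Checks that failed or disagreed:**
- The arm blocked most of the limb tray in the last top picture, so that fit failed. The last side picture and an earlier one from both cameras show the bone seated and the tray unmoved.
- The two cameras disagree with each other by about 3 mm. I used fits to both together, which was well within the 7 mm clearance.

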